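# Unbolt the test-station guard and hold it open at 45 degrees

### The arm

A 6-joint arm with a two-finger parallel gripper is mounted at the origin on the work surface. World frame = base frame: x ahead of the robot, y to its left, z up, the work surface at z = 0. Lengths are in m, angles in degrees, forces in N, time in s.
With the tool pointing down it reaches from about 0.35 to 0.875 m from the base axis. Payload 4.2 kg.
Tool frame: the origin (TCP) lies between the finger pads; the fingertips stand 14 mm ahead of it and the grasp point (between the pads) lies 5 mm behind it (r.tcp_to_tips is the distance from the TCP to the fingertips, in m); y points along the fingers, x is the direction in which the jaws open and shut, and the axes are right-handed (so a half turn about y gives the same grasp; the last joint's range is limited). The gripper opens to 87 mm and grips with 3 to 60 N. Pads are 19 mm wide; open, the fingers measure 117 mm over their backs; the gripper's body (75 mm by 190 mm) begins 51 mm behind the grasp point.
Start: joints at [-49.985, 22.042, 0.453, 0, -68.411, -14.817], TCP at [0.266, -0.565, 0.237] pointing down, gripper open.
Joint ranges: [-179.83, 179.83], [-69.29, 118.12], [-61.27, 80.66], [-181.25, 117.63], [-171.15, -9.14], [-177.46, 177.46]. Speed limits (degrees/s): [159.86, 159.86, 180, 180, 180, 180].

### API

Orientations are given as a 3x3 rotation matrix whose columns are the frame's x, y, z axes.
In Python, from station import sense, optics, ticket, r gives the robot as it stands.
- The arm moves only by the tool carry_out, never from a script. Its argument "steps" is a list that holds one entry, the list of rows, each a list of 6 numbers: the shift along the world's x, y, z in cm, then the turn, a rotation vector about the world's x, y, z in rad. A call has 1 to 20 rows; each row is the pose to reach, as a shift and turn from the pose commanded when the call began; what a row does not reach only later rows make up. A row lasts 1/8 s, in which the tool goes at most 62.5 mm and 10.7 degrees, less where a joint would pass 70% of its speed; a pose out of reach is approached as far as the arm can. A call with a gripper value outside its range is refused whole. "fingers" is the closure in counts, from 0 (fully open) to 255 (shut), set as the call begins (left out, the last holds). The fingers move at their own pace and stop on an object; the grip force is fixed at half the most. Time passes only in rows, so rows that repeat a pose let the fingers close. It gives the time, the measured TCP pose, the force and the opening at its end, in the units of the state.
- sense(): the state, without advancing time (a new reading comes with each control period).
- optics.capture(name): name is "scene" or "top"; returns a dict with "image" (400x640x3 uint8, red, green, blue), "fov_y" (degrees; the focal length in pixels is half the picture's height over the tangent of half this angle, whatever the lens; pixels are square), "cx", "cy" (the principal point, pixels), "k1" (the pictures are not rectified: a ray, as slopes to the right and down, at radius r is drawn at 1 + k1 r^2 times it, then the intrinsics apply), "rvec" (rotation vector, rad) and "tvec" (3), from world to camera coordinates, as OpenCV has them. Camera axes: x right, y down, z forward; pixel columns grow to the right and rows downward; lengths in m; the calibration is good to about 2 mm. A picture is of the moment at which its call begins. There is no depth.
- ticket.finish_job(): hands the job in, once; it reports no verdict.
The state is a dict: "time_s": time; "joints": joint angles; "joint_velocities": joint speeds; "effort": joint torques, N m; "tcp_pos": TCP position; "ee_rot": TCP orientation; "wrist_force": force on the tool from outside, world axes, zero at the start; "moment": the same for the moment, N m; "gripper_width": opening from 0.0 (shut) to 1.0 (fully open).
Only numpy, scipy, OpenCV 4.12 (cv2) and the standard library are available. Lean on these libraries where they do the work, as an engineer would, in place of code of your own. Each camera call takes 0.05 s, during which the arm holds its last target.

### The job

The spring-shut yellow guard of the circuit-board test station is locked by a red-gripped drop bolt: pull the bolt straight up out, stand it fully home in the hole of the blue parking block and let go of it. Then swing the guard open towards you by its black post and hold it open at 45 degrees (within 5 degrees either way; the yellow line on the bench marks it) so a colleague can change the board. Finish while still holding the guard there, without letting go, and leave the other things on the bench where they are.

Things in the scene. Friction and masses are not known exactly. Their poses are not given: they have to be found in the camera images.
- bolt_grip (a point): drop bolt's centre of grip (red upright cylinder, 22 mm diameter, 56 mm long); z up along the bolt. Below the grip: steel collar 28 mm diameter, 4 mm thick, then a shank 10 mm diameter, 70 mm long. Collar underside 32 mm, tip 102 mm below this point. About 120 g, loose in its holes. At first its collar rests on the guard's tab, 150 mm above the table
- bolt_tip (a point): lower tip of the drop bolt's shank, z up along the bolt
- sleeve_top (a point): centre of the mouth of the fixed steel sleeve (26 mm square, 14 mm hole) beside the station that the bolt stands in, 136 mm above the table. Axes as the station's: x points away from the robot side, into the station; y to the left along its front; z up
- park_hole (a point): blue parking block, 58 mm square and 85 mm high, fixed on a 76 mm steel foot plate; this point is the centre of the mouth of its square 18 mm wide, 75 mm deep upright hole, at the block's top. The bolt is fully home when its collar rests on the block
- guard_post (a point): middle of the free part of the guard's black upright post (14 mm diameter), 188 mm above the table: clear all round from 150 mm (top of the station's frame) to its own top at 220 mm. 160 mm from the hinge along the guard and 24 mm before its mid plane (162 mm from the hinge axis). Axes turn with the guard: y along it to the hinge, x into the station when shut, z up
- hinge (a point): a point on the guard's upright hinge axis, 90 mm above the table, at the left front corner of the station seen from the robot; axes as the station's (x into the station, y left along its front, z up)
- guard (a joint): guard's opening angle, rad: 0 shut, 0.785 = 45 degrees, stop at 1.6; opens towards the robot, clockwise seen from above. Yellow frame, clear pane, 235 mm wide, 35 to 150 mm above the table, tab at its free end to 298 mm from the hinge. A spring closes it: 1.3 N at the post when shut, 3 N at 45 degrees. Bolt in the tab blocks it
- spool: bystander, leave it alone: aluminium solder spool standing on its end, 60 mm diameter, 52 mm high; origin at its underside
- flux: bystander, leave it alone: amber flux bottle, 44 mm diameter, 100 mm high; origin at its underside
- driver: bystander, leave it alone: orange-handled screwdriver lying flat, about 170 mm long; origin at its underside
- meter: bystander, leave it alone: yellow hand meter lying flat, 140 x 75 x 35 mm; origin at its underside
- tape: bystander, leave it alone: yellow tape roll lying flat, 90 mm diameter, 20 mm high; origin at its underside
Not all that is in view belongs to the job. Of the things that look like the part that bears bolt_grip, the smaller one is meant. Leave any turquoise look-alike of the part that bears park_hole alone.

How it is judged (in metres and radians):
On the way, in this order (a step that is already met when the one before it is completed fails the run):
1. the bolt is pulled up out of the sleeve and the guard's tab (z of bolt_tip in the frame of sleeve_top above 0.016 m and value of joint guard below 0.12 rad), for 0.1 s.
2. the bolt stands fully home in the parking block's hole, let go (horizontal distance between bolt_tip and park_hole below 0.01 m and z of bolt_tip in the frame of park_hole below -0.055 m and angle between bolt_tip's own z axis and vertical below 0.2 rad and contact force between bolt and the fingers below 0.1 N and contact force between bolt and the arm below 0.1 N and value of joint guard below 0.3 rad), for 0.2 s.
3. the robot holds the guard open at 45 degrees (value of joint guard between 0.68 and 0.89 rad and (contact force between guard and the fingers above 0.5 N or contact force between guard and the arm above 0.5 N)), for 0.3 s.
At the end, for the whole second after the job is handed in: Guard at 39 to 51 degrees and still, carried by the robot alone (over 0.5 N); bolt released and at rest in the parking block (within 10 mm of the hole axis, tip over 55 mm below its mouth, tilt under 0.2 rad), not touching guard or robot. No bystander moved over 30 mm (all of step 3 and velocity of joint guard between -0.1 and 0.1 rad/s and contact force between bolt and guard below 0.1 N and horizontal distance between bolt_tip and park_hole below 0.01 m and z of bolt_tip in the frame of park_hole below -0.055 m and angle between bolt_tip's own z axis and vertical below 0.2 rad and contact force between bolt and the fingers below 0.1 N and contact force between bolt and the arm below 0.1 N and linear speed of bolt below 0.05 m/s); the arm keeps its last pose, push and grip.
It fails at once if a bystander is pushed more than 30 mm away (distance of any of spool, flux, driver, meter, tape from where it was at the start of the episode above 0.03 m).
It also fails if it takes over 62 s, if anything falls off the work surface, if the arm or the gripper's body presses on something with over 40 N, if the wrist force passes 120 N, or if a joint passes its speed limit or range.

## Working session

There is one attempt and no reset: what is moved stays moved. The work goes in short steps, Python scripts to look and compute and a tool call to move; the robot and the scene stay as the last step left them, time stands still between calls to the robot, and variables do not carry over. Pictures are saved under pics/ and viewed, and the job is handed in when it is done.

Besides the shell and the picture viewer there is one more tool, called after ">>>" as name(argument=value, ...) on one line, values as JSON. carry_out: Moves the arm, as the interface text tells. Its arguments: {"type":"object","properties":{"steps":{"type":"array","items":{"type":"array","items":{"type":"array","items":{"type":"number"}}}},"fingers":{"type":"number"}},"required":["steps"]}

```bash
ls; mkdir -p pics; cat > h.py <<'E'
import numpy as np, cv2
from station import sense, optics, ticket, r
def cap(n,f=None):
    c=optics.capture(n)
    if f: cv2.imwrite('pics/'+f,c['image'][:,:,::-1])
    return c
def ray(c,u,v):
    h=c['image'].shape[0]; f=h/2/np.tan(np.radians(c['fov_y'])/2)
    d=np.array([(u-c['cx'])/f,(v-c['cy'])/f]); s=d.copy()
    for _ in range(30): s=d/(1+c['k1']*(s@s))
    R=cv2.Rodrigues(np.array(c['rvec'],float))[0]; t=np.array(c['tvec'],float).ravel()
    return -R.T@t, R.T@np.array([s[0],s[1],1.])
def onz(c,u,v,z):
    o,d=ray(c,u,v); return o+d*(z-o[2])/d[2]
def proj(c,p):
    h=c['image'].shape[0]; f=h/2/np.tan(np.radians(c['fov_y'])/2)
    R=cv2.Rodrigues(np.array(c['rvec'],float))[0]; q=R@np.array(p,float)+np.array(c['tvec'],float).ravel()
    s=q[:2]/q[2]; s=s*(1+c['k1']*(s@s)); return s*f+[c['cx'],c['cy']]
def tri(c1,p1,c2,p2):
    o1,d1=ray(c1,*p1);o2,d2=ray(c2,*p2)
    A=np.stack([d1,-d2],1);x=np.linalg.lstsq(A,o2-o1,rcond=None)[0]
    a=o1+d1*x[0];b=o2+d2*x[1]; return (a+b)/2,np.linalg.norm(a-b)
E
python3 - <<'E'
from h import *
for n in('scene','top'):
    c=cap(n,n+'0.png'); print({k:v for k,v in c.items() if k!='image'}, ray(c,320,200))
print(sense())
E
```

```text
pics
{'fov_y': 48.17537866124705, 'cx': 315.2268776499313, 'cy': 207.5590507354849, 'k1': 0.006303779536151666, 'rvec': array([ 0.66195551,  2.67604171, -1.04919763]), 'tvec': array([ 0.43045882, -0.09542626,  1.39832721])} (array([0.8748778 , 0.69343977, 0.9504999 ]), array([-0.34637782, -0.60262783, -0.71920891]))
{'fov_y': 55.69128857292837, 'cx': 319.1551156707619, 'cy': 194.7970192747025, 'k1': 0.0010646581882598372, 'rvec': array([ 2.14741555, -2.16040317,  0.12118347]), 'tvec': array([0.03372661, 0.52705542, 1.02422576])} (array([0.39860857, 0.02077124, 1.08103796]), array([ 0.1080991 ,  0.00711235, -0.99421217]))
{'time_s': 0.1, 'joints': array([-4.99860572e+01,  2.20866494e+01,  3.87533342e-01, -2.41121195e-02,
       -6.84134965e+01, -1.48186969e+01]), 'joint_velocities': array([-0.03382788, -0.13317929,  0.20357263,  0.04787039, -0.08013779,
        0.0340925 ]), 'effort': array([-1.03726611e-04, -3.91690528e+01,  1.87934071e+01,  4.23189193e+00,
        1.34767347e-02, -7.34315290e-05]), 'tcp_pos': array([ 0.26587372, -0.565054  ,  0.2355685 ]), 'ee_rot': array([[-4.25562797e-01, -9.64011420e-04, -9.04928382e-01],
       [ 9.04926685e-01,  1.75690547e-03, -4.25563871e-01],
       [ 2.00012206e-03, -9.99997992e-01,  1.24686052e-04]]), 'wrist_force': array([-0.30535878, -0.46633854,  0.67954045]), 'moment': array([-0.05829179,  0.01466729, -0.00963946]), 'gripper_width': 1.0060858566867676}
```

View pics/scene0.png

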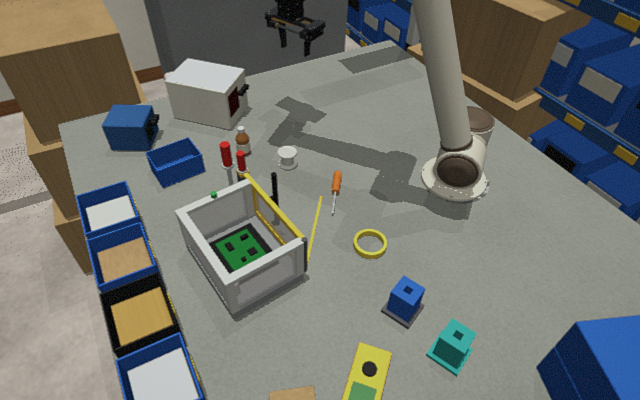

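View pics/top0.png

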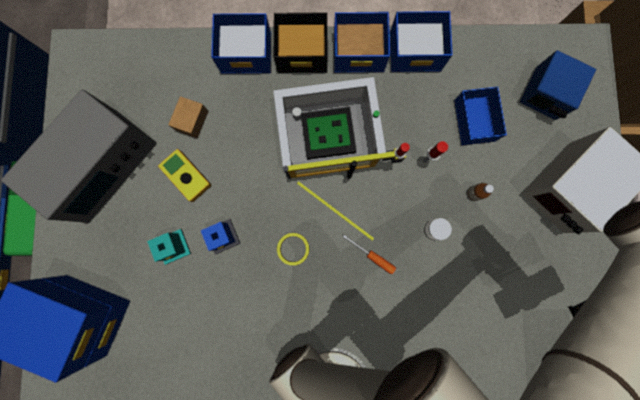

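```bash
python3 - <<'E'
import cv2
a=cv2.imread('pics/top0.png');b=cv2.imread('pics/scene0.png')
cv2.imwrite('pics/tz.png',cv2.resize(a[70:270,260:460],None,fx=3,fy=3,interpolation=2)[:,:])
cv2.imwrite('pics/sz.png',cv2.resize(b[130:300,170:350],None,fx=3.4,fy=3.4,interpolation=2))
cv2.imwrite('pics/pz.png',cv2.hconcat([cv2.resize(a[210:270,140:240],None,fx=4,fy=4,interpolation=2),cv2.resize(b[270:330,370:470],None,fx=4,fy=4,interpolation=2)]))
E
```

```text
(no output)
```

View pics/tz.png

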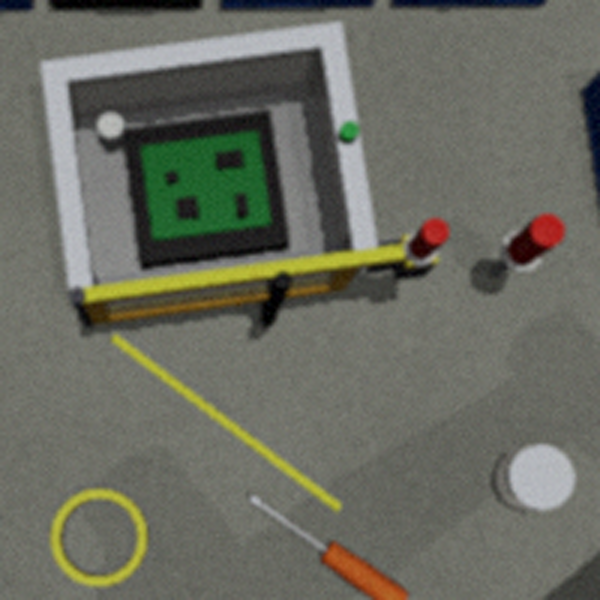

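View pics/sz.png

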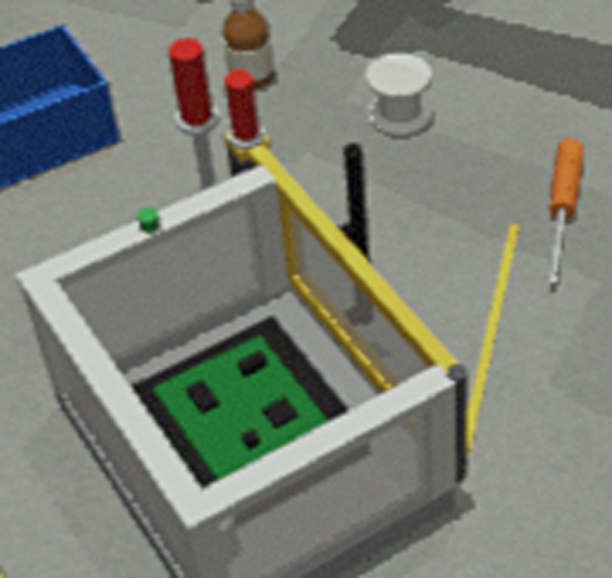

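View pics/pz.png

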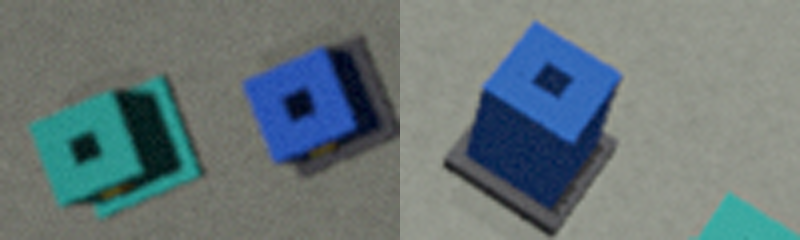

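```bash
cat > m.py <<'E'
from h import *
import numpy as np
t=cap('top');s=cap('scene')
def seg(c,lo,hi,box,f=None):
    x0,y0,x1,y1=box
    hsv=cv2.cvtColor(c['image'],cv2.COLOR_RGB2HSV)[y0:y1,x0:x1]
    m=cv2.inRange(hsv,lo,hi); cn=cv2.findContours(m,cv2.RETR_EXTERNAL,cv2.CHAIN_APPROX_NONE)[0]
    cn=max(cn,key=cv2.contourArea); return cn.reshape(-1,2)+[x0,y0]
P={'bolt top':((404.3,147.3),(240.6,153.2),.21),'hole':((214.75,235.75),(408,289.75),.085),
 'post top':((354,163.3),(273.8,174.1),.22),'hinge top':((285.3,168.3),(304.7,239.4),.15)}
for k,(a,b,z) in P.items():
    p,e=tri(t,a,s,b); print(k,p.round(4),'gap',round(e,4),'top@z',onz(t,*a,z).round(4),'scene@z',onz(s,*b,z).round(4))
# bright blue top face
for n,c,b in(('t',t,(190,210,245,260)),('s',s,(375,265,435,330))):
    cn=seg(c,(100,120,150),(125,255,255),b); r_=cv2.minAreaRect(cn.astype(np.float32)); print(n,r_, cv2.approxPolyDP(cn.astype(np.int32),4,True).tolist())
    print([onz(c,*q,.085).round(4).tolist() for q in cv2.boxPoints(r_)])
# yellow line on bench
print('line',onz(t,260+115/3,70+338/3,0),onz(t,260+338/3,70+508/3,0))
print('spool',onz(t,440,229,.052),'flux',onz(t,484,190,.1),'driver',onz(t,380,262,.015))
print('bigbolt',onz(t,260+546/3,70+231/3,.23), tri(t,(260+546/3,70+231/3),s,(170+186/3.4,130+47/3.4)))
E
python3 m.py
```

```text
bolt top [ 0.6173 -0.1725  0.2042] gap 0.0016 top@z [ 0.6165 -0.1717  0.21  ] scene@z [ 0.6187 -0.1651  0.21  ]
hole [0.4141 0.306  0.0807] gap 0.001 top@z [0.4144 0.3045 0.085 ] scene@z [0.4159 0.3082 0.085 ]
post top [ 0.578  -0.0524  0.2133] gap 0.0011 top@z [ 0.5771 -0.0522  0.22  ] scene@z [ 0.5803 -0.0453  0.22  ]
hinge top [0.5801 0.1145 0.1471] gap 0.0014 top@z [0.5802 0.1138 0.15  ] scene@z [0.5806 0.117  0.15  ]
t ((214.16722106933594, 235.73934936523438), (21.300657272338867, 22.15955352783203), 66.37062072753906) [[[220, 222]], [[201, 230]], [[208, 249]], [[227, 241]]]
[[0.4285, 0.3444, 0.085], [0.4515, 0.2916, 0.085], [0.4004, 0.2678, 0.085], [0.3776, 0.3204, 0.085]]
s ((407.6404724121094, 289.7752990722656), (26.923946380615234, 20.987958908081055), 32.00538635253906) [[[403, 276]], [[391, 291]], [[413, 304]], [[424, 288]]]
[[0.4535, 0.2939, 0.085], [0.4027, 0.2659, 0.085], [0.3795, 0.322, 0.085], [0.4298, 0.3475, 0.085]]
line [0.5669348  0.09083085 0.        ] [ 0.40314716 -0.12000484  0.        ]
spool [ 0.42964797 -0.29537224  0.052     ] flux [ 0.52868004 -0.39923095  0.1       ] driver [ 0.34058127 -0.13693779  0.015     ]
bigbolt [ 0.61152673 -0.25352193  0.23      ] (array([ 0.62750474, -0.27423389,  0.16528048]), np.float64(0.0004847653762958506))
```

```bash
python3 - <<'E'
from h import *
t=cap('top');s=cap('scene')
for n,c,b in(('t',t,(385,135,415,165)),('s',s,(233,145,250,175)),('tBIG',t,(418,135,455,165)),('sBIG',s,(215,138,233,172))):
    x0,y0,x1,y1=b;h=cv2.cvtColor(c['image'],cv2.COLOR_RGB2HSV)[y0:y1,x0:x1]
    m=cv2.inRange(h,(0,150,60),(8,255,255))|cv2.inRange(h,(170,150,60),(180,255,255))
    ys,xs=np.nonzero(m);u,v=xs.mean()+x0,ys.mean()+y0
    print(n,m.sum()//255,u,v,onz(c,u,v,.182),xs.min()+x0,xs.max()+x0,ys.min()+y0,ys.max()+y0)
E
```

```text
t 65 404.2 147.15384615384616 [ 0.62388653 -0.17765623  0.182     ] 400 408 143 151
s 133 240.6015037593985 159.9624060150376 [ 0.61910143 -0.17224127  0.182     ] 236 244 151 170
tBIG 103 441.6407766990291 146.66990291262135 [ 0.62436052 -0.26816208  0.182     ] 436 447 141 152
sBIG 208 225.57692307692307 153.35576923076923 [ 0.64442127 -0.21492689  0.182     ] 220 231 141 166
```

>>> carry_out(steps=[[[0,0,7,0,0,0],[4,4,8,0,0,0.13],[8,8.5,8,0,0,0.27],[12,13,8,0,0,0.41],[16,17.5,8,0,0,0.55],[20,22,8,0,0,0.69],[24,26.5,8,0,0,0.83],[28,31,8,0,0,0.97],[31,35,8,0,0,1.11],[33.5,38,8,0,0,1.2],[35.1,39.6,8,0,0,1.25],[35.1,39.6,8,0,0,1.25],[35.1,39.6,8,0,0,1.25],[35.1,39.6,8,0,0,1.25]]], fingers=0)

```text
time_s: 2.05
tcp_pos: [0.6165, -0.1706, 0.3169]
ee_rot: [[-0.993, 0.0, 0.117], [-0.117, -0.0, -0.993], [-0.0, -1.0, 0.0]]
wrist_force: [0.0, -0.6, 0.3]
gripper_width: 1.001
```

```bash
python3 - <<'E'
from h import *
for n in('scene','top'):
    c=cap(n)['image'][:,:,::-1]
    k=c[100:250,150:350] if n=='scene' else c[90:240,300:500]
    cv2.imwrite('pics/a_%s.png'%n,cv2.resize(k,None,fx=3,fy=3,interpolation=2))
E
```

```text
(no output)
```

View pics/a_scene.png

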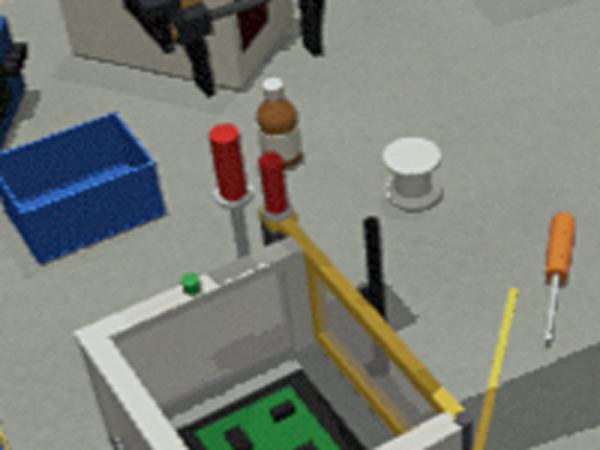

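View pics/a_top.png

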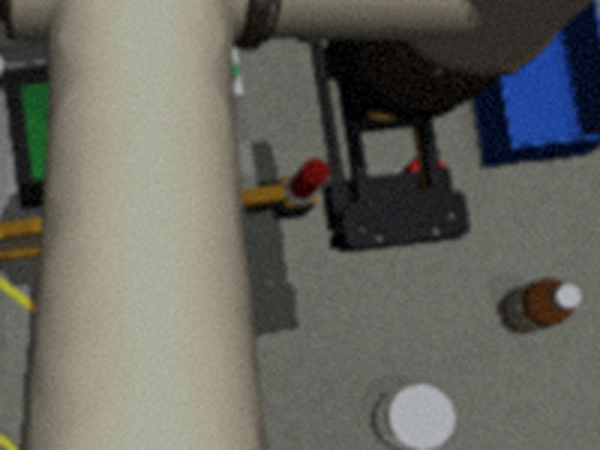

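```bash
python3 - <<'E'
from h import *
for n,x0,y0 in(('scene',150,100),('top',300,90)):
    c=cap(n); q=sense();p=q['tcp_pos'];R=q['ee_rot']
    for s in(-1,1):
        print(n,((proj(c,p+R@[s*.05,.014,0])+.5-[x0,y0])*3-.5).round())
    for P in([.618,-.171,.21],[.618,-.171,.154]):print(((proj(c,P)+.5-[x0,y0])*3-.5).round())
E
```

```text
scene [204.  88.]
scene [315.  46.]
[271. 156.]
[278. 205.]
top [329.  72.]
top [351. 209.]
[313. 171.]
[299. 188.]
```

>>> carry_out(steps=[[[0.1,0,-3,0,0,0],[0.1,0,-6,0,0,0],[0.1,0,-9,0,0,0],[0.1,0,-11,0,0,0],[0.1,0,-12.5,0,0,0],[0.1,0,-13.6,0,0,0],[0.1,0,-13.6,0,0,0],[0.1,0,-13.6,0,0,0]]])

```text
time_s: 3.25
tcp_pos: [0.6186, -0.1696, 0.1815]
ee_rot: [[-0.993, 0.002, 0.119], [-0.119, -0.0, -0.993], [-0.002, -1.0, 0.001]]
wrist_force: [0.3, 0.6, 0.1]
gripper_width: 1.0
```

```bash
python3 - <<'E'
from h import *
print(sense()['tcp_pos'])
for n in('scene','top'):
    c=cap(n)['image'][:,:,::-1]
    k=c[100:250,150:350] if n=='scene' else c[90:240,300:500]
    cv2.imwrite('pics/b_%s.png'%n,cv2.resize(k,None,fx=3,fy=3,interpolation=2))
E
```

```text
[ 0.61864403 -0.16962812  0.18145469]
```

View pics/b_scene.png

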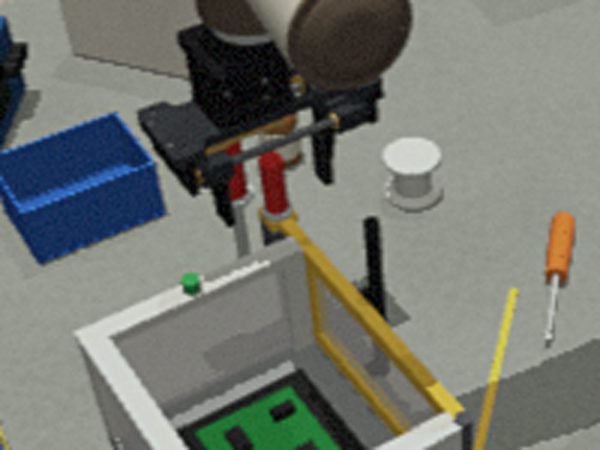

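The bolt at about (272,180) in the zoom stands between the two fingers, and no force is showing. I'll close on it.

>>> carry_out(steps=[[[0,-0.1,-0.1,0,0,0],[0,-0.1,-0.1,0,0,0],[0,-0.1,-0.1,0,0,0],[0,-0.1,-0.1,0,0,0],[0,-0.1,-0.1,0,0,0],[0,-0.1,-0.1,0,0,0],[0,-0.1,-0.1,0,0,0],[0,-0.1,-0.1,0,0,0]]], fingers=255)

```text
time_s: 4.35
tcp_pos: [0.618, -0.1705, 0.1795]
ee_rot: [[-0.993, -0.0, 0.119], [-0.119, 0.0, -0.993], [0.0, -1.0, -0.0]]
wrist_force: [0.3, -0.1, 0.7]
gripper_width: 0.243
```

>>> carry_out(steps=[[[0,0,1,0,0,0],[0,0,2,0,0,0],[0,0,3,0,0,0],[0,0,4,0,0,0],[0,0,5,0,0,0],[0,0,6,0,0,0],[0,0,7,0,0,0],[0,0,8,0,0,0],[0,0,9,0,0,0],[0,0,9,0,0,0],[0,0,9,0,0,0],[0,0,9,0,0,0]]])

```text
time_s: 5.85
tcp_pos: [0.6178, -0.1705, 0.2689]
ee_rot: [[-0.993, -0.001, 0.119], [-0.119, 0.0, -0.993], [0.001, -1.0, -0.0]]
wrist_force: [-0.4, 0.2, -1.7]
gripper_width: 0.244
```

```bash
python3 - <<'E'
from h import *
for n in('scene','top'):
    c=cap(n)['image'][:,:,::-1]
    k=c[100:250,150:350] if n=='scene' else c[90:240,300:500]
    cv2.imwrite('pics/c_%s.png'%n,cv2.resize(k,None,fx=4,fy=4,interpolation=2))
E
```

```text
(no output)
```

View pics/c_scene.png

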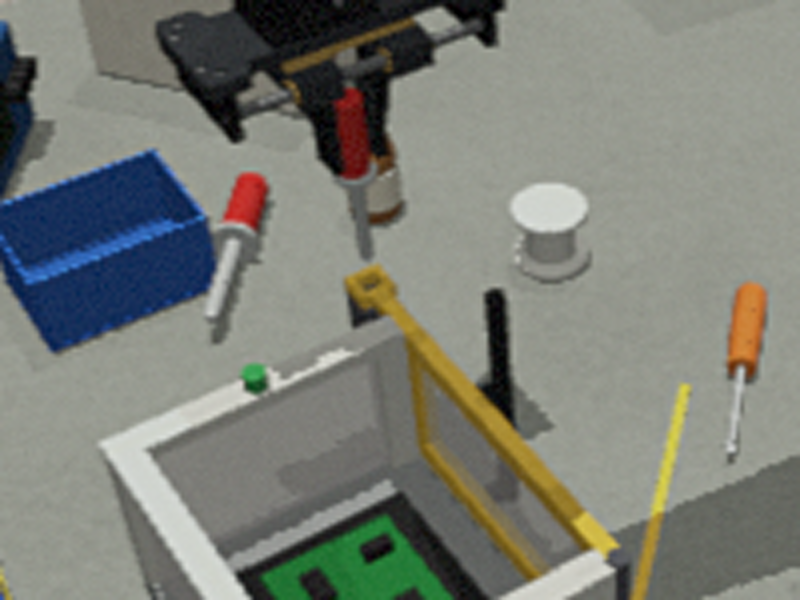

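The bolt is out, held upright, with its collar at zoom (355,175) and tip at (367,255). The guard is still shut. The larger look-alike bolt, which stood free, has been knocked over and now lies at zoom (240,245). Next I'll check how the bolt sits in the hand.

```bash
python3 - <<'E'
from h import *
c=cap('scene');p=sense()['tcp_pos']
for dx in(0,):
  for z in(-.099,-.029,.059-.03):
    print(((proj(c,[p[0],p[1],p[2]+z])+.5-[150,100])*4-.5).round(1))
print('z at tip', onz(c,150+367/4,100+255/4,.170),onz(c,150+357/4,100+178/4,.242))
E
```

```text
[368.4 256.2]
[356.6 171.8]
[346.   95.8]
z at tip [ 0.61802124 -0.17034148  0.17      ] [ 0.62042699 -0.1606391   0.242     ]
```

View pics/c_top.png

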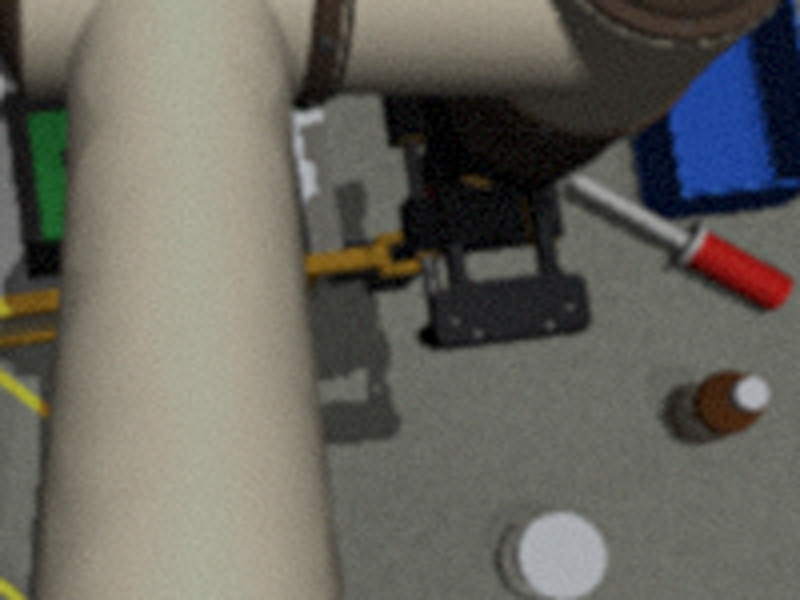

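>>> carry_out(steps=[[[-3,0,0,0,0,0],[-7,0,0,0,0,0],[-11,1,0,0,0,0],[-15,4,0,0,0,0],[-18,8,0,0,0,0],[-20.3,12,0,0,0,0],[-20.3,16,0,0,0,0],[-20.3,20,0,0,0,0],[-20.3,24,0,0,0,0],[-20.3,28,0,0,0,0],[-20.3,32,0,0,0,0],[-20.3,36,0,0,0,0],[-20.3,40,0,0,0,0],[-20.3,43,0,0,0,0],[-20.3,45.5,0,0,0,0],[-20.3,47,0,0,0,0],[-20.3,47.7,0,0,0,0],[-20.3,47.7,0,0,0,0],[-20.3,47.7,0,0,0,0],[-20.3,47.7,0,0,0,0]]])

```text
time_s: 8.5
tcp_pos: [0.4152, 0.3059, 0.2697]
ee_rot: [[-0.993, 0.0, 0.118], [-0.118, 0.0, -0.993], [-0.0, -1.0, -0.0]]
wrist_force: [0.6, 0.0, -2.1]
gripper_width: 0.247
```

>>> carry_out(steps=[[[0,0,-2,0,0,0],[0,0,-4,0,0,0],[0,0,-5.5,0,0,0],[0,0,-6.5,0,0,0],[0,0,-6.5,0,0,0],[0,0,-6.5,0,0,0],[0,0,-6.5,0,0,0]]])

```text
time_s: 9.38
tcp_pos: [0.4154, 0.3068, 0.2053]
ee_rot: [[-0.993, 0.001, 0.119], [-0.119, 0.001, -0.993], [-0.001, -1.0, -0.001]]
wrist_force: [-0.4, 0.3, -0.7]
gripper_width: 0.251
```

```bash
python3 - <<'E'
from h import *
p=sense()['tcp_pos'];print(p)
for n,x0,y0 in(('scene',340,220),('top',150,180)):
    C=cap(n);c=C['image'][:,:,::-1]
    k=c[y0:y0+110,x0:x0+130]
    print(n,((proj(C,[p[0],p[1],p[2]-.099])+.5-[x0,y0])*5-.5).round(1))
    cv2.imwrite('pics/d_%s.png'%n,cv2.resize(k,None,fx=5,fy=5,interpolation=2))
E
```

```text
[0.41541404 0.30684889 0.20526862]
scene [348.9 322. ]
top [309.5 278.2]
```

View pics/d_scene.png

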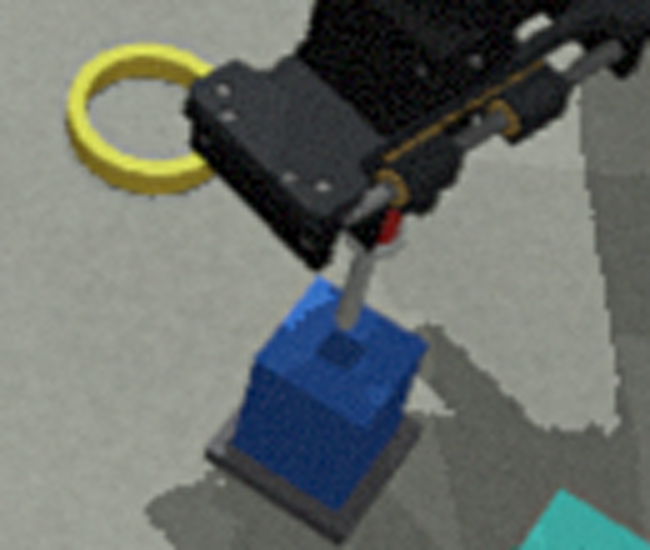

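View pics/d_top.png

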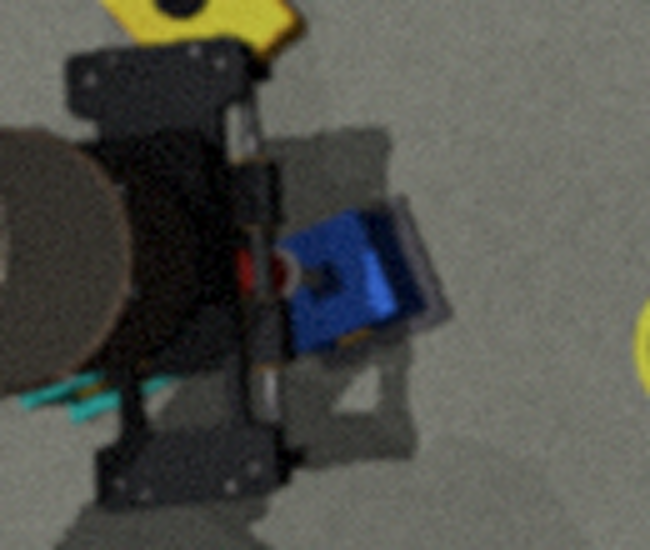

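```bash
python3 - <<'E'
from h import *
p=sense()['tcp_pos']
for n,x0,y0,hole,tip in(('scene',340,220,(341,348),(346,322)),('top',150,180,(322,279),(308,277))):
    C=cap(n)
    for dz in(-.029,-.099,-(p[2]-.085)): print(n,((proj(C,[p[0],p[1],p[2]+dz])+.5-[x0,y0])*5-.5).round(1))
    f=lambda q,z:onz(C,(q[0]+.5)/5-.5+x0,(q[1]+.5)/5-.5+y0,z).round(4)
    print('hole',f(hole,.085),'tip',f(tip,p[2]-.099))
E
```

```text
scene [376.7 229.8]
scene [348.9 321.9]
scene [341.1 347.7]
hole [0.4154 0.3068 0.085 ] tip [0.4164 0.3061 0.106 ]
top [267.1 276.2]
top [309.9 278.5]
top [321.6 279.1]
hole [0.4153 0.3065 0.085 ] tip [0.416  0.3077 0.106 ]
```

>>> carry_out(steps=[[[0,0,-1,0,0,0],[0,0,-2,0,0,0],[0,0,-3,0,0,0],[0,0,-3.5,0,0,0],[0,0,-3.5,0,0,0]]])

```text
time_s: 10.2
tcp_pos: [0.415, 0.3063, 0.169]
ee_rot: [[-0.993, -0.001, 0.119], [-0.119, -0.001, -0.993], [0.001, -1.0, 0.001]]
wrist_force: [1.5, 0.2, -0.9]
gripper_width: 0.245
```

>>> carry_out(steps=[[[0,0,-1,0,0,0],[0,0,-2,0,0,0],[0,0,-3,0,0,0],[0,0,-4,0,0,0],[0,0,-4.7,0,0,0],[0,0,-5.2,0,0,0],[0,0,-5.4,0,0,0],[0,0,-5.4,0,0,0],[0,0,-5.4,0,0,0]]])

```text
time_s: 11.32
tcp_pos: [0.4153, 0.3067, 0.1159]
ee_rot: [[-0.993, 0.0, 0.119], [-0.119, 0.001, -0.993], [-0.001, -1.0, -0.001]]
wrist_force: [0.1, -0.0, -0.7]
gripper_width: 0.248
```

Not touching yet and all forces are small, so I'll release and back straight up.

>>> carry_out(steps=[[[0,0,0,0,0,0],[0,0,0,0,0,0],[0,0,0,0,0,0],[0,0,0,0,0,0],[0,0,0,0,0,0],[0,0,0,0,0,0],[0,0,0,0,0,0]]], fingers=0)

```text
time_s: 12.2
tcp_pos: [0.4151, 0.3065, 0.1155]
ee_rot: [[-0.993, 0.0, 0.119], [-0.119, -0.0, -0.993], [-0.0, -1.0, 0.0]]
wrist_force: [-0.2, 0.2, 0.1]
gripper_width: 0.945
```

>>> carry_out(steps=[[[0,0,1,0,0,0],[0,0,3,0,0,0],[0,0,6,0,0,0],[0,0,10,0,0,0],[0,0,14,0,0,0],[0,0,17,0,0,0],[0,0,18.5,0,0,0],[0,0,18.5,0,0,0],[0,0,18.5,0,0,0]]])

```text
time_s: 13.32
tcp_pos: [0.4146, 0.306, 0.2991]
ee_rot: [[-0.993, -0.002, 0.119], [-0.119, -0.002, -0.993], [0.002, -1.0, 0.002]]
wrist_force: [0.4, 0.1, -0.1]
gripper_width: 1.0
```

```bash
python3 - <<'E'
from h import *
for n,x0,y0 in(('scene',340,200),('top',150,180)):
    C=cap(n);c=C['image'][:,:,::-1]
    if n=='scene': cv2.imwrite('pics/e_full.png',c)
    for z in(.145,.089): print(n,((proj(C,[.4153,.3066,z])+.5-[x0,y0])*5-.5).round(1))
    cv2.imwrite('pics/e_%s.png'%n,cv2.resize(c[y0:y0+110,x0:x0+130],None,fx=5,fy=5,interpolation=2))
E
```

```text
scene [363.8 371.7]
scene [342.4 442.7]
top [287.  277.2]
top [319.6 278.9]
```

View pics/e_scene.png

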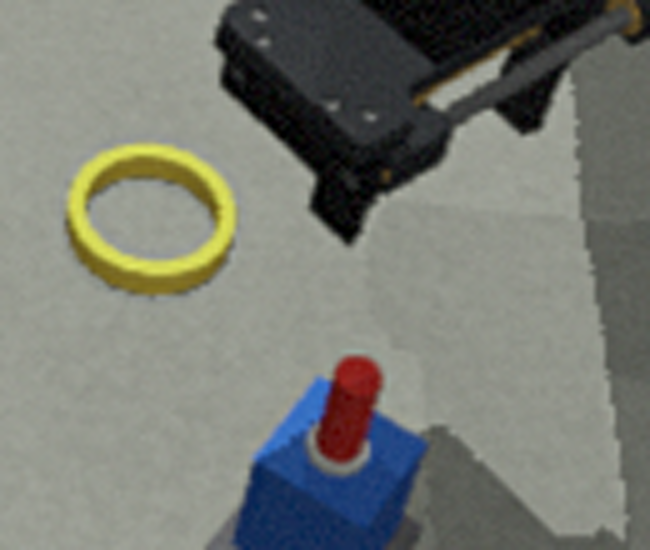

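View pics/e_full.png

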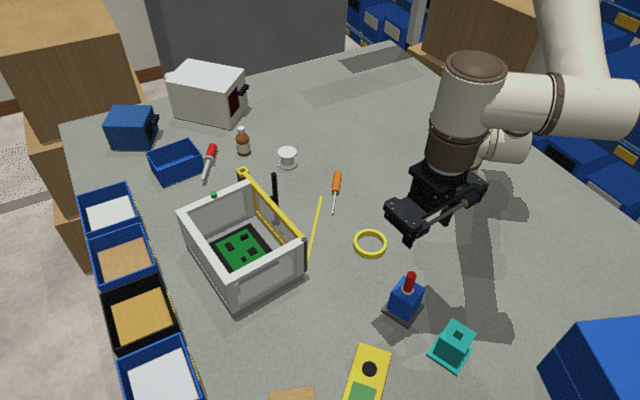

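The bolt is standing home, with its collar on the block at zoom (340,450) and the grip upright, as predicted. The bystanders haven't moved. Next is the post.

>>> carry_out(steps=[[[1,-3,0,0,0,0],[3,-7,0,0,0,0],[5,-11,0,0,0,0],[7,-15,0,0,0,0],[9,-19.5,0,0,0,0],[11,-24,0,0,0,0],[13,-28,0,0,0,0],[14.5,-31.5,0,0,0,0],[15.8,-34,0,0,0,0],[16.3,-35.4,0,0,0,0],[16.3,-35.4,0,0,0,0],[16.3,-35.4,0,0,0,0],[16.3,-35.4,0,0,0,0]]])

```text
time_s: 15.05
tcp_pos: [0.5779, -0.0466, 0.3008]
ee_rot: [[-0.993, 0.0, 0.12], [-0.12, 0.0, -0.993], [-0.0, -1.0, -0.0]]
wrist_force: [0.5, 0.4, 0.3]
gripper_width: 0.999
```

```bash
python3 - <<'E'
from h import *
q=sense();print(q['tcp_pos'])
C=cap('scene');c=C['image'][:,:,::-1]
for P in([.578,-.048,.22],[.578,-.048,.16]): print(((proj(C,P)+.5-[180,90])*4-.5).round(1))
cv2.imwrite('pics/f.png',cv2.resize(c[90:240,180:350],None,fx=4,fy=4,interpolation=2))
E
```

```text
[ 0.57786567 -0.04658247  0.30075701]
[378.3 334. ]
[383.3 404.9]
```

View pics/f.png

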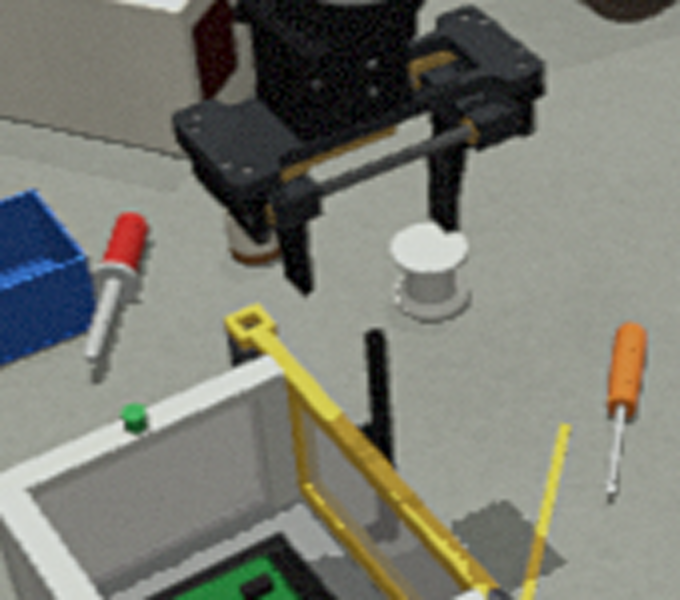

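The post top is at zoom (375,335), within 2 mm of the estimate. I'll lower and close.

>>> carry_out(steps=[[[0.1,-0.2,-2.5,0,0,0],[0.1,-0.2,-5,0,0,0],[0.1,-0.2,-7.5,0,0,0],[0.1,-0.2,-9.5,0,0,0],[0.1,-0.2,-11,0,0,0],[0.1,-0.2,-11,0,0,0],[0.1,-0.2,-11,0,0,0]]])

```text
time_s: 15.98
tcp_pos: [0.5797, -0.0494, 0.1915]
ee_rot: [[-0.993, 0.002, 0.119], [-0.119, -0.0, -0.993], [-0.002, -1.0, 0.0]]
wrist_force: [-0.0, 0.5, 0.4]
gripper_width: 1.003
```

>>> carry_out(steps=[[[0,0,0,0,0,0],[0,0,0,0,0,0],[0,0,0,0,0,0],[0,0,0,0,0,0],[0,0,0,0,0,0],[0,0,0,0,0,0],[0,0,0,0,0,0],[0,0,0,0,0,0]]], fingers=255)

```text
time_s: 16.98
tcp_pos: [0.5787, -0.0496, 0.1905]
ee_rot: [[-0.993, -0.001, 0.119], [-0.119, -0.0, -0.993], [0.001, -1.0, 0.0]]
wrist_force: [-4.3, -0.9, 2.2]
gripper_width: 0.168
```

```bash
python3 - <<'E'
from h import *
q=sense();p=q['tcp_pos'];print(p,q['wrist_force'])
C=cap('scene');c=C['image'][:,:,::-1]
cv2.imwrite('pics/g.png',cv2.resize(c[90:240,180:350],None,fx=4,fy=4,interpolation=2))
H=np.array([.5804,.1150]);R=.162
d=p[:2]-H;print('post-hinge',d,np.linalg.norm(d))
# swing about the hinge, from the grasped post (guard angle 0)
for a in np.linspace(0,.785,13):
    cs,sn=np.cos(-a),np.sin(-a); e=np.array([[cs,-sn],[sn,cs]])@d
    print(((e-d)*100).round(2),round(-a,3))
E
```

```text
[ 0.57866333 -0.04959245  0.19047124] [-4.2913299  -0.89869712  2.17643698]
post-hinge [-0.00173667 -0.16459245] 0.16460161552174643
[0. 0.] -0.0
[-1.08  0.05] -0.065
[-2.15  0.16] -0.131
[-3.21  0.35] -0.196
[-4.25  0.61] -0.262
[-5.28  0.93] -0.327
[-6.28  1.32] -0.392
[-7.26  1.77] -0.458
[-8.2   2.29] -0.523
[-9.11  2.87] -0.589
[-9.98  3.5 ] -0.654
[-10.8   4.2] -0.72
[-11.58   4.94] -0.785
```

View pics/g.png

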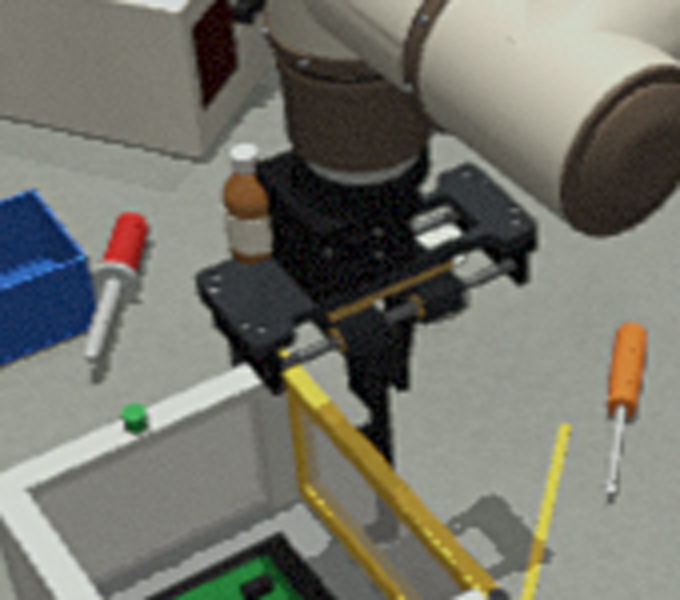

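>>> carry_out(steps=[[[-0.5,0.01,0,0,0,-0.03],[-1.06,0.04,0,0,0,-0.065],[-2.11,0.17,0,0,0,-0.13],[-3.15,0.36,0,0,0,-0.195],[-4.18,0.61,0,0,0,-0.26],[-5.2,0.94,0,0,0,-0.325],[-6.18,1.32,0,0,0,-0.39],[-6.18,1.32,0,0,0,-0.39],[-6.18,1.32,0,0,0,-0.39]]])

```text
time_s: 18.15
tcp_pos: [0.5176, -0.0366, 0.1905]
ee_rot: [[-0.964, 0.0, -0.267], [0.267, -0.0, -0.964], [-0.0, -1.0, 0.0]]
wrist_force: [1.0, -3.2, -1.8]
gripper_width: 0.15
```

>>> carry_out(steps=[[[-1.0,0.45,0,0,0,-0.065],[-1.96,1.0,0,0,0,-0.135],[-2.85,1.57,0,0,0,-0.2],[-3.7,2.2,0,0,0,-0.265],[-4.5,2.88,0,0,0,-0.33],[-5.27,3.63,0,0,0,-0.395],[-5.27,3.63,0,0,0,-0.395],[-5.27,3.63,0,0,0,-0.395],[-5.27,3.63,0,0,0,-0.395],[-5.27,3.63,0,0,0,-0.395]]])

```text
time_s: 19.4
tcp_pos: [0.4652, 0.0, 0.1905]
ee_rot: [[-0.786, 0.001, -0.618], [0.618, 0.0, -0.786], [-0.0, -1.0, -0.001]]
wrist_force: [4.1, -1.2, -5.5]
gripper_width: 0.15
```

```bash
python3 - <<'E'
from h import *
q=sense();p=q['tcp_pos'];print(p,q['wrist_force'],q['moment'])
for n in('scene','top'):
    C=cap(n);c=C['image'][:,:,::-1]; cv2.imwrite('pics/h_%s.png'%n,c)
    k=c[120:320,160:400] if n=='scene' else c[90:270,230:430]
    cv2.imwrite('pics/hz_%s.png'%n,cv2.resize(k,None,fx=3,fy=3,interpolation=2))
E
```

```text
[4.65176467e-01 4.74915718e-05 1.90493426e-01] [ 4.13321196 -1.15631017 -5.46318909] [-0.15596456 -1.09110141 -0.04343302]
```

View pics/hz_scene.png

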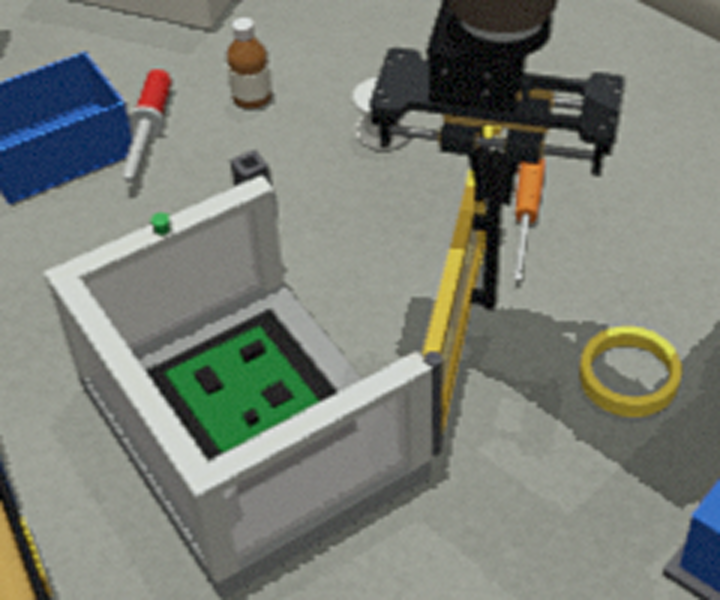

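View pics/h_top.png

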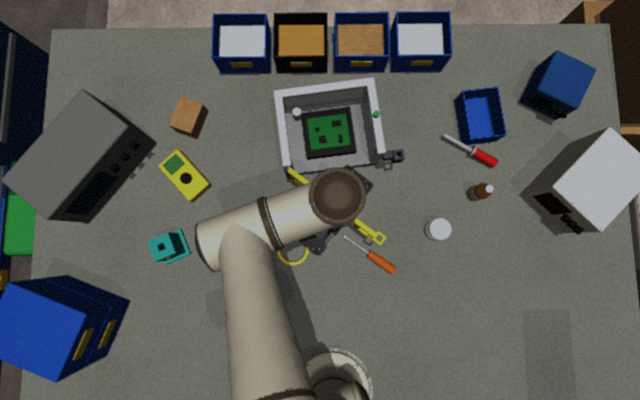

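View pics/h_scene.png

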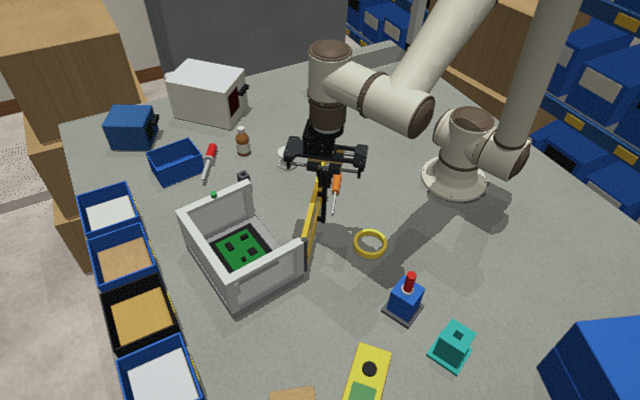

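The guard is open and gripped, the parked bolt stands at (410,285), and the bystanders are in place. I'll measure the angle from the tab in the top view.

```bash
python3 - <<'E'
import cv2
a=cv2.imread('pics/h_top.png')
cv2.imwrite('pics/hz2.png',cv2.resize(a[155:255,280:400],None,fx=6,fy=6,interpolation=2))
E
```

View pics/hz2.png

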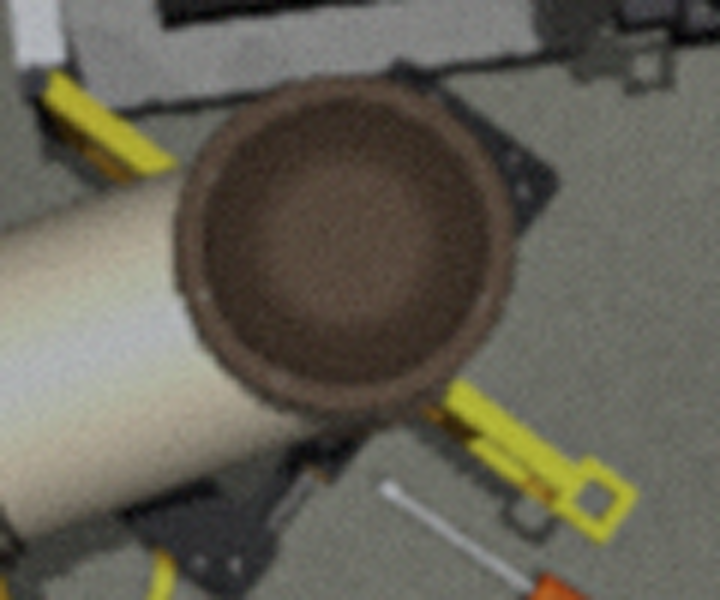

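```bash
python3 - <<'E'
from h import *
C=cap('top');f=lambda a,b:onz(C,280+(a+.5)/6-.5,155+(b+.5)/6-.5,.15)[:2]
h=f(34,80);t=f(600,495);d=t-h;b=np.array([.618,-.1705])-h
print(h,t,np.linalg.norm(d),np.linalg.norm(b))
an=lambda v:np.degrees(np.arctan2(v[1],v[0]))
print('guard deg',an(b)-an(d), 'edge dir', an(f(580,470)-f(455,385)), an(f(170,160)-f(60,75)),'bolt dir',an(b))
ln=onz(C,260+338/3-.33,70+508/3-.33,0)[:2]-onz(C,260+115/3-.33,70+338/3-.33,0)[:2]; print('line dir',an(ln),'guard dir',an(d))
R=sense()['ee_rot'];print('tool yaw',an(-R[:2,0]))
E
```

```text
[0.58113052 0.11390625] [ 0.40787814 -0.11744938] 0.2890360136640882 0.28678611378858626
guard deg 44.21441631057 edge dir -124.77851884967843 -128.30233521638874 bolt dir -82.61356075992876
line dir -127.84261531815386 guard dir -126.82797707049876
tool yaw -38.163385693078524
```

>>> carry_out(steps=[[[0,0,0,0,0,0],[0,0,0,0,0,0],[0,0,0,0,0,0],[0,0,0,0,0,0]]])

```text
time_s: 20.05
tcp_pos: [0.465, 0.0003, 0.1905]
ee_rot: [[-0.786, 0.001, -0.618], [0.618, 0.001, -0.786], [-0.0, -1.0, -0.001]]
wrist_force: [5.7, -0.7, -6.4]
gripper_width: 0.153
```

```bash
python3 - <<'E'
from h import *
q=sense();print(q['time_s'],q['tcp_pos'],q['wrist_force'],q['gripper_width'],abs(q['joint_velocities']).max())
print(ticket.finish_job())
E
```

```text
20.05 [4.64952348e-01 2.67250405e-04 1.90467812e-01] [ 5.72889183 -0.74384608 -6.3856785 ] 0.15343667803407135 0.10038695204609593
the job is handed in; nothing more can be done
None
```

I pulled the bolt straight up out of the sleeve and stood it in the blue parking block. I then let go, gripped the guard's post and swung the guard open, and handed the job in at 20 s while still holding it.

**Last checks:**
- **Guard:** it measured about 44° from the tab and hinge in the top view. It lay within about 1° of the yellow line's direction, inside the 40–50° you asked for.
- **Hold:** the arm was still, with about 5.7 N sideways on the wrist. There was also about 6 N vertically, more than I expected but far below the limit.
- **Bolt:** its collar sat on the block and the grip stood upright, clear of the robot and the guard. I judged this by eye from the scene camera, where it matched the predicted pixels.
- **Bystanders:** by eye the spool, flux, driver, meter and tape had not visibly moved in the last pictures; I did not measure it.

**One thing went wrong:** the larger red look-alike bolt, which is not a listed bystander, was knocked over while I was grasping or pulling the real one. I had judged there was enough clearance beside it. It now lies on the bench near the blue tray, and I did not stand it up again. This goes against the request to leave the other things where they are.

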